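Fetch the gel comb from the covered rack and hang it in the casting tray

ROBOT

A 7-joint arm with a two-finger parallel gripper is mounted at the origin on the work surface. World frame = base frame: x ahead of the robot, y to its left, z up, the work surface at z = 0. Lengths are in m, angles in rad, forces in N, time in s.
With the tool pointing down it reaches from about 0.425 to 0.95 m from the base axis. Payload 16.7 kg.
Tool frame: the origin (TCP) lies between the finger pads; the fingertips stand 14 mm ahead of it and the grasp point (between the pads) lies 5 mm behind it; z points along the fingers, y is the line along which they close (so a half turn about z gives the same grasp; the last joint's range is limited). The gripper opens to 94 mm and grips with 3 to 60 N. Pads are 16 mm wide; open, the fingers measure 119 mm over their backs; the gripper's body (75 mm by 177 mm) begins 78 mm behind the grasp point.
Start: joints at [1.139, 0.426, 0.074, 1.606, -0.034, 1.111, -0.067], TCP at [0.188, -0.648, 0.197] pointing down, gripper open.
Joint ranges: [-2.85, 2.85], [-0.5, 2.14], [-1.23, 1.37], [0.21, 2.46], [-1.02, 4.16], [0.16, 2.05], [-2.73, 2.73]. Speed limits (rad/s): [1.89, 1.89, 2.39, 2.39, 3.01, 3.01, 3.01].

INTERFACE

Orientations are given as a rotation vector (axis times angle).
In Python, from workcell import * gives the robot as it stands.
- The arm moves only by the tool jog_arm, never from a script. Its argument "plan" is a list of rows, each an object with "dp": the shift along the world's x, y, z scaled (see below), a list of three; "dr": the turn, a rotation vector about the world's x, y, z scaled (see below), a list of three. A call has 1 to 10 rows; each row is the pose to reach, as a shift and turn from the pose commanded when the call began, turning the shorter way round; what a row does not reach only later rows make up. The controller multiplies each number of a shift by 500 mm and each number of a turn by 180 degrees. A row lasts 1/10 s, in which the tool goes at most 50 mm and 8.59 degrees, less where a joint would pass 70% of its speed; a pose out of reach is approached as far as the arm can. A call with a number of a shift or a turn outside -1 to 1 is refused whole. A call with a gripper value outside its range is refused whole. "claw" is the closure, from 0 (fully open) to 1 (shut), set as the call begins (left out, the last holds). The fingers move at their own pace and stop on an object; "newtons" is the grip in N (left out, the last holds). Time passes only in rows, so rows that repeat a pose let the fingers close. It gives the time, the measured TCP pose, the force, the opening and the grip force at its end, in the units of the state.
- observe(): the state, without advancing time (a new reading comes with each control period).
- capture(name): name is "scene" or "side" or "wrist"; returns the picture (384x512x3 uint8, red, green, blue); there is no depth.
- calibration(name): a dict with "fov_y" (degrees; the focal length in pixels is half the picture's height over the tangent of half this angle, whatever the lens; pixels are square), "cx", "cy" (the principal point, pixels), "eye" and "rotation" of the camera in the world; the wrist camera has in their place "T_tool_cam" (4x4, takes a point from camera to tool coordinates, whose origin is the TCP and whose axes are the flange's). Camera axes: x right, y down, z forward; pixel columns grow to the right and rows downward; lengths in m; the calibration is good to about 2 mm. A picture is of the moment at which its call begins: read the wrist's pose just before it. calibration takes no time and is no camera call.
- finish_job(): hands the job in; it is judged then, once.
Trained networks look in the newest picture that a camera, given by its name, has taken for a name from the list of things; names that differ only in an ending like _2 or _b are one class to them, and where a whole thing is asked for, a point or a joint stands for the part that bears it (a point fixed in the world has none). Each returns a list of dicts, best first, with "p" (0 to 1); they miss things now and then, are a little off and sometimes report something else, mostly with a low value. They report only what shows in the picture. A call takes as long as a camera call. They do not tell look-alikes from the thing itself.
- find_in(camera, name): "uv" ([column, row] in pixels, amid what is visible of it).
The state is a dict: "time_s": time; "q": joint angles; "qvel": joint speeds; "joint_torque": joint torques, N m; "eef_pos": TCP position; "tcp_rot": TCP orientation; "force": force on the tool from outside, world axes, zero at the start; "moment": the same for the moment, N m; "grip_width": finger opening in m; "grasp_force": force on a finger pad.
Only numpy, scipy, OpenCV 4.12 (cv2) and the standard library are available. Lean on these libraries where they do the work, as an engineer would, in place of code of your own. Each camera call takes 0.05 s, during which the arm holds its last target. There are 200 camera calls.

TASK

The gel comb is in one of the three pockets of the sloped rack, under the loose cover plate. Slide the cover along its channel towards the rack's empty end until all three pockets are clear and leave it lying in the channel, then draw the comb out and hang it, teeth down, in the pair of notches of the casting tray. Leave the two pocket plugs in their pockets and do not disturb the other things on the bench.

Things in the scene. Friction and masses are not known exactly. Their poses are not given: they have to be found in the camera images.
- rack: Fixed white sloped rack. Origin on the table straight below the middle pocket; x horizontal towards its high side, y along the pocket row, z up. The deck slopes 24 degrees: normal = (-0.407, 0, 0.914), up-slope = (0.914, 0, 0.407). It runs y = -82 to +254 mm and is empty beyond y = +54. Lips' tops: 89 mm above the table at the low edge, 143 mm at the high edge.
- rack_deck (a point): Middle of the deck surface, 85 mm straight above the rack's origin, at the mouth of the middle pocket. Pockets are slots 68 mm up-slope x 16 mm along y x 24 mm deep, centred at rack y = -46, 0, +46 mm. Ledges 48 to 67 mm up- and down-slope stand 24 mm above the deck (along its normal) and carry the cover; lips on them (inner faces at 62 mm) rise to 34 mm.
- rack_bar (a point): Middle of a steel bar 12 mm thick above the rack and along its whole row, axis at rack x = +20 mm, z = 210 mm, on posts at y = -76 and +248 mm, x = +88 mm. A gripper coming straight down on the pockets hits the bar; one coming along the deck normal (tilted 24 degrees) clears it.
- cover: Loose grey plate, 118 mm up-slope x 144 mm along the row x 6 mm, 0.2 kg, in the rack's channel. Origin mid-underside, 24 mm off the deck; x up-slope, y as the rack's y, z the deck normal. Rack y of its origin: -4 to 8 mm at the start, 176 mm at the end wall; pockets are clear from 128 mm, 165 to 172 leaves finger room. Slides at 1 to 3 N, with 3 mm play up- and down-slope.
- cover_handle (a point): Middle of the cover's grip rib: a bar 60 mm long up-slope, 12 mm wide along the row, 25 mm tall, standing on the plate; this point is 12.5 mm above the plate's top and 12.5 mm under the rib's top.
- comb: Black gel comb, 0.05 kg, in one of the pockets. Straight spine 84 mm (x) x 12 mm (y) x 20 mm (z) with six teeth below (row 62 mm long, 10 mm thick, 22 mm deep). Origin at the middle of the spine's underside, x along the spine, z away from the teeth. In a pocket its spine lies up-slope on the deck (origin at deck level), teeth in the slot; draw it out along the deck normal, 60 mm to pass the lips.
- plug_a: Black pocket plug with a round knob 20 mm in diameter and 18 mm tall on a blade (62 x 10 x 22 mm) in another pocket. Origin at the knob's underside, at deck level. It stays there.
- plug_b: A second such plug, in the remaining pocket. It stays there.
- tray: Fixed white gel casting tray: floor 82 mm (x) x 120 mm (y) x 4 mm, with two upright walls 6 mm thick along y at x = +-38 mm (inner faces 70 mm apart), 40 mm high, open at the y ends. Each wall has a notch in its middle (y = 0), 18 mm wide and 12 mm deep. Origin at the middle of the underside.
- tray_seat (a point): Middle point between the two notch bottoms, 28 mm above the table: where the comb's origin lies when it hangs, its spine along the tray's x (either way round) and resting on both notch bottoms.
- marker: Marker pen lying on the bench, 115 mm long, 17 mm thick, between rack and tray; origin at the middle of its underside.
- beaker: Small glass beaker, 60 mm diameter, 80 mm high; origin under its middle.
- bottle_a: Glass bottle with blue cap, 72 mm diameter, 150 mm high; origin under its middle.
- bottle_b: Glass bottle with blue cap, 72 mm diameter, 170 mm high; origin under its middle.
- timer: Small white bench timer, 60 x 70 x 18 mm; origin under its middle.
- tipbox: White pipette tip box with yellow lid, 85 x 120 x 75 mm; origin under its middle.
Mind the look-alikes: they are no part of the job. What is shaped like the cover but red or turquoise is not meant.

How it is judged:
On the way, in this order (a step that is already met when the one before it is completed fails the run):
1. the cover is slid along its channel clear of all three pockets (y of cover in the frame of rack above 0.128 m and z of cover in the frame of rack between 0.099 and 0.117 m), for 0.2 s.
2. the comb is drawn out of its pocket (height (world z) of comb above 0.115 m), for 0.1 s.
At the end, for the whole second after the job is handed in: The comb hangs teeth down in both notches: origin within 8 mm along and 6 mm across of the seat point, 24 to 32 mm above the table, upright within 0.12 rad, spine within 0.15 rad of the tray's x. The cover rests in its channel, at least 128 mm along it. Plugs are in their pockets (all of step 1 and x of comb in the frame of tray between -0.008 and 0.008 m and y of comb in the frame of tray between -0.006 and 0.006 m and z of comb in the frame of tray between 0.024 and 0.032 m and angle between comb's own z axis and vertical below 0.12 rad and angle between the x axis of comb and the x axis of tray, either way round below 0.15 rad and linear speed of each of comb, cover below 0.02 m/s); the robot touches nothing.
It fails at once if the cover is lifted out of its channel (not (z of cover in the frame of rack between 0.099 and 0.117 m)).
It fails at once if a plug is moved by more than 12 mm (distance of any of plug_a, plug_b from where it was at the start of the episode above 0.012 m).
It fails at once if a bystander is moved by more than 30 mm (distance of any of marker, beaker, bottle_a, bottle_b, timer, tipbox from where it was at the start of the episode above 0.03 m).
It also fails if it takes over 61 s, if anything falls off the work surface, if the arm or the gripper's body presses on something with over 40 N, if the wrist force passes 120 N, or if a joint passes its speed limit or range.

## Working session

There is one attempt and no reset: what is moved stays moved. The work goes in short steps, Python scripts to look and compute and a tool call to move; the robot and the scene stay as the last step left them, time stands still between calls to the robot, and variables do not carry over. Pictures are saved under pics/ and viewed, at most 10 in all, crops included, and the job is handed in when it is done.

Besides the shell and the picture viewer there is one more tool, called after "Call:" as name(argument=value, ...) on one line, values as JSON. jog_arm: Moves the arm, as the interface text tells. Its arguments: {"type":"object","properties":{"plan":{"type":"array"},"claw":{"type":"number"},"newtons":{"type":"number"}},"required":["plan"]}

```bash
mkdir -p pics; ls
cat > h.py <<'E'
from workcell import *
import numpy as np, cv2
from scipy.spatial.transform import Rotation as R
def cam(name, st=None):
    c=calibration(name)
    f=192/np.tan(np.radians(c['fov_y'])/2)
    if name=='wrist':
        st=st or observe(); T=np.eye(4); T[:3,:3]=R.from_rotvec(st['tcp_rot']).as_matrix(); T[:3,3]=st['eef_pos']
        T=T@np.array(c['T_tool_cam']); return f,c['cx'],c['cy'],T[:3,3],T[:3,:3]
    return f,c['cx'],c['cy'],np.array(c['eye']),np.array(c['rotation'])
def ray(C,uv):
    f,cx,cy,e,M=C; d=M@np.array([(uv[0]-cx)/f,(uv[1]-cy)/f,1]); return e,d/np.linalg.norm(d)
def proj(C,p):
    f,cx,cy,e,M=C; q=(np.asarray(p)-e)@M; return q[...,:2]/q[...,2:]*f+[cx,cy]
def tri(rs):
    A=sum(np.eye(3)-np.outer(d,d) for e,d in rs); b=sum((np.eye(3)-np.outer(d,d))@e for e,d in rs)
    p=np.linalg.solve(A,b); return p,[np.linalg.norm((np.eye(3)-np.outer(d,d))@(p-e)) for e,d in rs]
def plane(C,uv,z):
    e,d=ray(C,uv); return e+d*(z-e[2])/d[2]
def shot(n,fn):
    im=capture(n); cv2.imwrite('pics/'+fn,im[:,:,::-1]); return im
E
python3 - <<'E'
from h import *
a=shot('scene','a.png');b=shot('side','b.png')
cv2.imwrite('pics/ab.png',cv2.resize(np.hstack([a,b])[:,:,::-1],(800,300),interpolation=cv2.INTER_AREA))
for n in ['scene','side','wrist']: print(n,{k:np.round(v,3).tolist() for k,v in calibration(n).items()if k!='name'})
print(observe())
for n in ['rack','rack_deck','rack_bar','cover','cover_handle','comb','plug_a','tray','tray_seat','marker','beaker','bottle_a','timer','tipbox']:
  for c in ['scene','side']:
    print(n,c,[(np.round(r['uv']).tolist(),round(r['p'],2)) for r in find_in(c,n)[:4]])
E
```

```text
pics
scene {'fov_y': 53.243, 'cx': 251.115, 'cy': 191.201, 'eye': [1.121, -0.005, 1.048], 'rotation': [-1.874, -1.876, 0.574]}
side {'fov_y': 56.14, 'cx': 257.469, 'cy': 186.178, 'eye': [0.278, 1.004, 0.763], 'rotation': [-0.287, 2.644, -1.481]}
wrist {'fov_y': 64.436, 'cx': 252.406, 'cy': 191.103, 'T_tool_cam': [[-0.0, -0.966, -0.258, 0.074], [1.0, -0.0, 0.0, -0.0], [-0.0, -0.258, 0.966, -0.186], [0.0, 0.0, 0.0, 1.0]]}
{'time_s': 0.1, 'q': array([ 1.13852063,  0.42666275,  0.07384034,  1.60651116, -0.03410107,
        1.11079449, -0.06714553]), 'qvel': array([-1.39462864e-03, -1.08822211e-03, -6.53878099e-04, -2.05081024e-03,
       -1.05988881e-04,  4.97558780e-05, -2.58487164e-03]), 'joint_torque': array([ 8.50135664e-03, -9.37471175e+01,  3.67736667e+00, -4.55043018e+01,
       -4.84795275e-02,  1.66689616e-02,  1.43588577e-04]), 'eef_pos': array([ 0.1882143 , -0.6478248 ,  0.19626379]), 'tcp_rot': array([-3.10917570e+00, -4.42449248e-01,  3.57642712e-04]), 'force': array([-0.75748671, -0.54327058, -0.15309142]), 'moment': array([-0.026842  ,  0.0167338 , -0.04002414]), 'grasp_fo
[... 796 characters left out ...]
)]
tray scene [([176.0, 213.0], 0.64), ([142.0, 274.0], 0.62)]
tray side [([265.0, 182.0], 0.92)]
tray_seat scene [([174.0, 213.0], 0.96)]
tray_seat side [([269.0, 181.0], 0.76)]
marker scene [([220.0, 194.0], 0.5)]
marker side []
beaker scene [([187.0, 293.0], 0.74)]
beaker side [([192.0, 176.0], 0.56), ([282.0, 200.0], 0.18)]
bottle_a scene [([112.0, 154.0], 0.68), ([412.0, 176.0], 0.58)]
bottle_a side [([321.0, 151.0], 0.96), ([249.0, 336.0], 0.91)]
timer scene [([251.0, 191.0], 0.65), ([188.0, 291.0], 0.37), ([218.0, 194.0], 0.33)]
timer side [([283.0, 220.0], 0.79), ([224.0, 165.0], 0.63), ([214.0, 240.0], 0.39)]
tipbox scene [([145.0, 274.0], 0.86)]
tipbox side [([225.0, 165.0], 0.72)]
```

View pics/a.png

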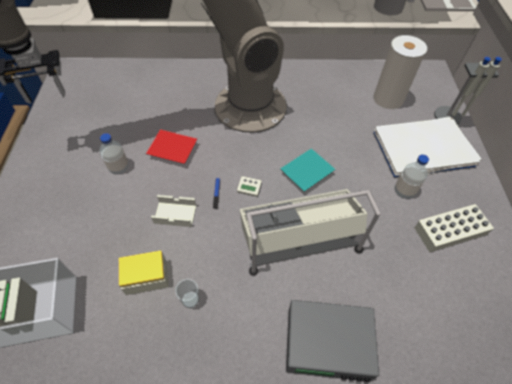

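View pics/b.png

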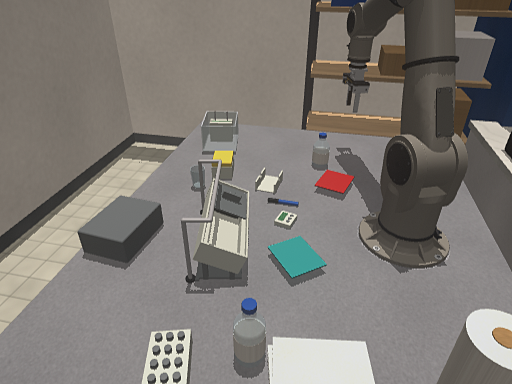

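```bash
sed -i "s/np.array(c\['rotation'\])$/R.from_rotvec(c['rotation']).as_matrix()/" h.py
python3 - <<'E'
from h import *
a=cv2.imread('pics/a.png');b=cv2.imread('pics/b.png')
L=cv2.resize(a[180:280,232:387],(775,500),interpolation=cv2.INTER_CUBIC)
cv2.imwrite('pics/c.png',L)
p=b[145:295,175:325]; cv2.imwrite('pics/d.png',cv2.resize(p,(600,600),interpolation=cv2.INTER_CUBIC))
A=cam('scene');B=cam('side')
for n,u,v in [('seat',[174,213],[269,181]),('handle?',[276,220],[231,203]),('deck',[311,229],[216,239]),('marker',[217,193],[284,202])]:
  p,r=tri([ray(A,u),ray(B,v)]);print(n,p.round(3),np.round(r,4))
E
```

```text
seat [ 0.493 -0.239  0.013] [0.0014 0.0014]
handle? [0.565 0.073 0.1  ] [0.0039 0.0039]
deck [0.574 0.185 0.045] [0.0064 0.0064]
marker [ 0.412 -0.109  0.008] [0.002 0.002]
```

View pics/c.png

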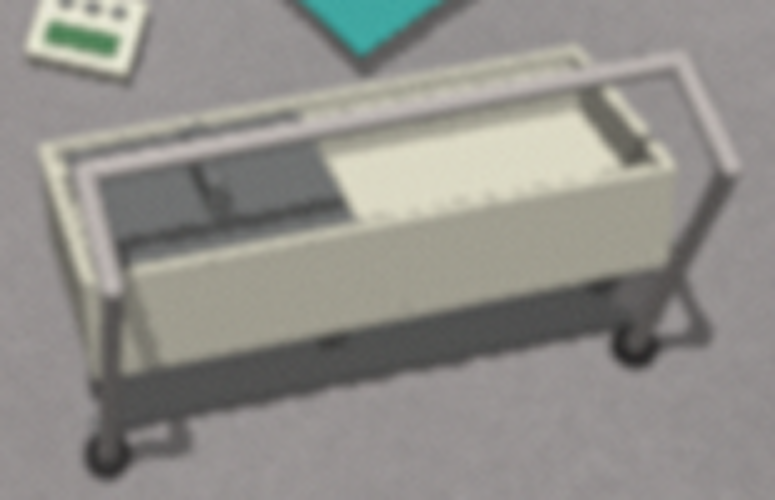

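View pics/d.png

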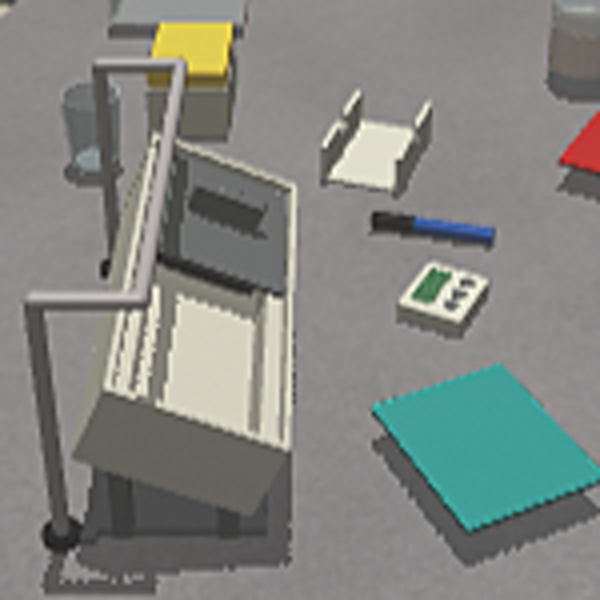

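```bash
cat > fit.py <<'E'
from h import *
from scipy.optimize import least_squares
A=cam('scene');B=cam('side')
N=np.array([-.407,0,.914]);U=np.array([.914,0,.407]);D=np.array([0,0,.085])
P=dict(bl=[.020,-.076,.21],br=[.02,.248,.21],ll=D+.034*N-.067*U+[0,-.082,0],lr=D+.034*N-.067*U+[0,.254,0],hl=D+.034*N+.067*U+[0,-.082,0],hr=D+.034*N+.067*U+[0,.254,0])
obs=[(A,5,(232,180),dict(bl=(85,172),br=(683,62),hr=(674,168),ll=(40,148),lr=(576,46))),
     (B,4,(175,145),dict(br=(142,300),bl=(181,66),lr=(289,449),ll=(297,186),hl=(157,133)))]
def pts(x,p): return np.asarray(p)@R.from_euler('z',x[2]).as_matrix().T+[x[0],x[1],x[3] if len(x)>3 else 0]
def res(x):
  return np.concatenate([proj(C,pts(x,P[k]))-(np.array(v)/s+o) for C,s,o,d in obs for k,v in d.items()])
if __name__=='__main__':
  for x0 in ([.57,.1,.15],[.57,.1,.15,0]):
    s=least_squares(lambda x:res(x).ravel(),x0,loss='soft_l1'); print(s.x.round(4)); print(res(s.x).reshape(-1,2).round(1).tolist())
E
python3 fit.py
```

```text
[0.5807 0.0659 0.2177]
[[-0.4, -0.1], [-0.9, -0.3], [0.5, -0.3], [-0.4, -0.7], [0.1, -0.1], [-0.9, 0.6], [-0.1, -0.2], [0.2, 0.8], [-0.1, -0.1], [-1.0, -0.4]]
[ 5.807e-01  6.580e-02  2.177e-01 -3.000e-04]
[[-0.4, -0.0], [-0.9, -0.2], [0.5, -0.2], [-0.4, -0.7], [0.1, -0.1], [-0.8, 0.7], [-0.0, -0.1], [0.2, 0.8], [-0.1, -0.0], [-1.0, -0.4]]
```

Call:
jog_arm(plan=[{"dp": [0, 0, 0.1], "dr": [0, 0, 0.04]}, {"dp": [0, 0, 0.2], "dr": [0, 0, 0.09]}, {"dp": [0.52, 0.82, 0.2], "dr": [0, 0, 0.45]}, {"dp": [0.52, 0.82, 0.2], "dr": [0, 0, 0.45]}, {"dp": [0.52, 0.82, 0.2], "dr": [0, 0, 0.45]}, {"dp": [0.52, 0.82, 0.2], "dr": [0, 0, 0.45]}, {"dp": [0.52, 0.82, 0.2], "dr": [0, 0, 0.45]}, {"dp": [0.52, 0.82, 0.2], "dr": [0, 0, 0.45]}, {"dp": [0.52, 0.82, 0.2], "dr": [0, 0, 0.45]}, {"dp": [0.52, 0.82, 0.2], "dr": [0, 0, 0.45]}], claw=0)

```text
time_s: 2.5
eef_pos: [0.4032, -0.3085, 0.2972]
tcp_rot: [2.07, 2.362, -0.0]
force: [1.0, -0.2, -0.2]
grip_width: 0.0944
grasp_force: 0.0
```

Run:
```python
from h import *
s=observe();print(s['time_s'],s['eef_pos'],s['q'].round(2),R.from_rotvec(s['tcp_rot']).as_matrix().round(3))
```

```text
2.5 [ 0.40320671 -0.30854434  0.29719973] [ 0.86  0.09 -0.35  1.83  0.03  1.23  0.63] [[-0.131  0.991  0.   ]
 [ 0.991  0.131 -0.001]
 [-0.001  0.    -1.   ]]
```

Call:
jog_arm(plan=[{"dp": [0.12, 0.14, 0], "dr": [0, 0, 0.45]}, {"dp": [0.12, 0.14, 0], "dr": [0, 0, 0.45]}, {"dp": [0.12, 0.14, 0], "dr": [0, 0, 0.45]}, {"dp": [0.12, 0.14, 0], "dr": [0, 0, 0.45]}, {"dp": [0.12, 0.14, 0], "dr": [0, 0, 0.45]}, {"dp": [0.12, 0.14, 0], "dr": [0, 0, 0.45]}, {"dp": [0.12, 0.14, 0], "dr": [0, 0, 0.45]}, {"dp": [0.12, 0.14, 0], "dr": [0, 0, 0.45]}, {"dp": [0.12, 0.14, 0], "dr": [0, 0, 0.45]}, {"dp": [0.12, 0.14, 0], "dr": [0, 0, 0.45]}])

```text
time_s: 3.5
eef_pos: [0.4625, -0.2404, 0.2969]
tcp_rot: [0.04, 3.141, -0.0]
force: [-0.0, -0.6, -0.3]
grip_width: 0.0942
grasp_force: 0.0
```

Run:
```python
from h import *
s=observe();print(s['time_s'],s['eef_pos'],s['q'].round(2),s['qvel'].round(2),R.from_rotvec(s['tcp_rot']).as_matrix().round(3).tolist())
shot('wrist','w1.png')
C=cam('wrist',s)
import json
for n in ['tray','tray_seat']:
  for r in find_in('wrist',n)[:2]: print(n,r,plane(C,r['uv'],.028))
```

```text
3.5 [ 0.4624856  -0.24038959  0.29693198] [ 0.84  0.13 -0.53  1.79  0.07  1.24  1.84] [ 0.04  0.01 -0.05 -0.    0.01 -0.    0.54] [[-1.0, 0.026, 0.0], [0.026, 1.0, -0.0], [-0.0, -0.0, -1.0]]
tray {'uv': [253.9, 177.7], 'p': 0.62} [ 0.48677916 -0.238759    0.028     ]
tray {'uv': [412.9, 214.2], 'p': 0.2} [0.55209151 0.01054477 0.028     ]
tray_seat {'uv': [255.1, 178.8], 'p': 0.67} [ 0.48854684 -0.23696609  0.028     ]
```

View pics/w1.png

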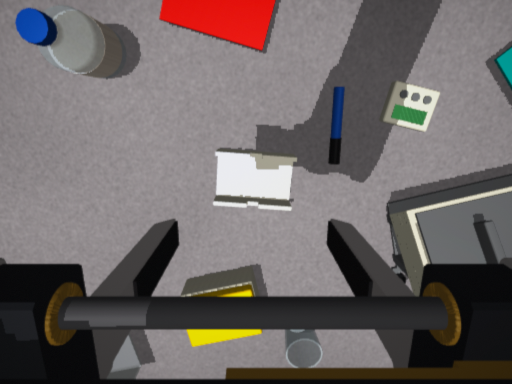

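Call:
jog_arm(plan=[{"dp": [0.04, 0, -0.1], "dr": [0, 0, 0.01]}, {"dp": [0.04, 0, -0.2], "dr": [0, 0, 0.01]}, {"dp": [0.04, 0, -0.25], "dr": [0, 0, 0.01]}, {"dp": [0.04, 0, -0.25], "dr": [0, 0, 0.01]}, {"dp": [0.04, 0, -0.25], "dr": [0, 0, 0.01]}, {"dp": [0.04, 0, -0.25], "dr": [0, 0, 0.01]}])

```text
time_s: 4.25
eef_pos: [0.4836, -0.2408, 0.1739]
tcp_rot: [0.001, 3.139, -0.002]
force: [-0.1, 0.2, 0.2]
grip_width: 0.0937
grasp_force: 0.0
```

Run:
```python
from h import *
s=observe();print(s['time_s'],s['eef_pos'],s['q'].round(2),s['qvel'].round(2),R.from_rotvec(s['tcp_rot']).as_matrix().round(3).tolist())
w=shot('wrist','w2.png')
np.save('w2.npy',np.r_[s['eef_pos'],s['tcp_rot']])
C=cam('wrist',s)
u=proj(C,[.4885,-.238,.028]).astype(int);print(u)
x0,y0=u[0]-100,u[1]-75;print(x0,y0)
cv2.imwrite('pics/w2c.png',cv2.resize(w[y0:y0+150,x0:x0+200,::-1],(800,600),interpolation=cv2.INTER_CUBIC))
```

```text
4.25 [ 0.48362346 -0.24076613  0.17388294] [ 0.79  0.27 -0.53  1.91  0.16  1.    1.76] [ 0.   -0.01  0.    0.    0.   -0.01  0.  ] [[-1.0, 0.001, 0.002], [0.001, 1.0, -0.001], [-0.002, -0.001, -1.0]]
[254 184]
154 109
```

View pics/w2c.png

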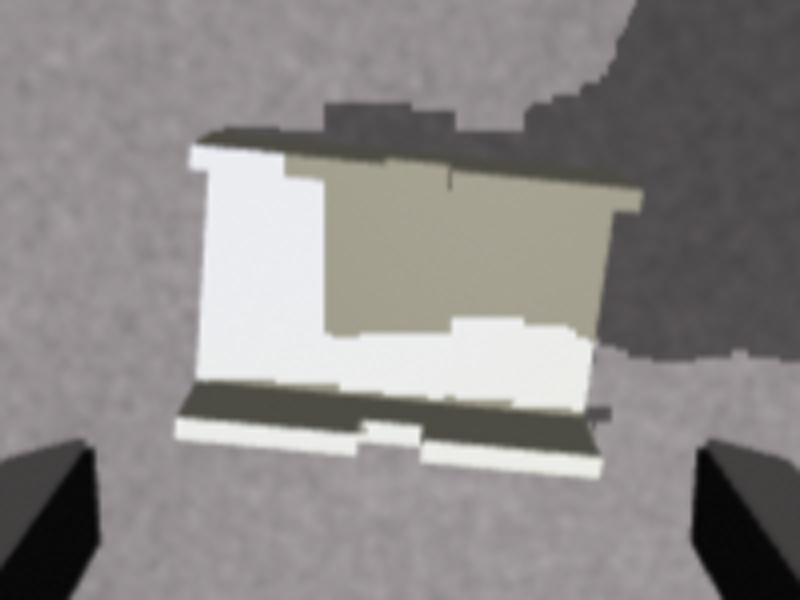

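```bash
cat > tray.py <<'E'
from fit import *
v=np.load('w2.npy'); W=cam('wrist',dict(eef_pos=v[:3],tcp_rot=v[3:]))
M=np.array([[-.041,-.06,.04],[-.041,.06,.04],[.041,-.06,.04],[.041,.06,.04],[.035,-.06,.04],[.035,.06,.04],[-.035,-.06,.04],[-.035,.06,.04]])
O=np.array([(190,146),(643,188),(174,438),(600,479),(177,418),(603,459),(189,168),(640,211)])/4+[154,109]
s=least_squares(lambda x:(proj(W,pts(x,M))-O).ravel(),[.4885,-.238,-.0,0],loss='soft_l1');print(s.x.round(4));print(s.fun.reshape(-1,2).round(1).tolist())
s=least_squares(lambda x:(proj(W,pts(x,M))-O).ravel(),[.4885,-.238,-.0],loss='soft_l1');print(s.x.round(4))
seat=pts(s.x,[0,0,.028]); print(seat, proj(W,seat)*4-np.array([154,109])*4, proj(cam('scene'),seat),proj(cam('side'),seat))
E
python3 tray.py
```

```text
[ 0.4906 -0.2384 -0.0977 -0.0009]
[[0.0, -0.2], [0.1, 0.3], [0.1, 0.2], [0.0, -0.4], [-0.4, 0.1], [0.0, -0.3], [-0.0, 0.0], [0.0, 0.2]]
[ 0.4904 -0.2385 -0.0977]
[ 0.49040783 -0.23845343  0.028     ] [402.27327821 306.82734583] [173.44493537 209.48709764] [269.38600635 178.29685295]
```

```bash
cat >> h.py <<'E'
RK=np.array([.5807,.0659,0]); RY=.2177
N=np.array([-.407,0,.914]);U=np.array([.914,0,.407])
def rack(u,y,n): return RK+R.from_euler('z',RY).as_matrix()@(np.array([0,y,.085])+u*U+n*N)
def rackR(): return R.from_matrix(R.from_euler('z',RY).as_matrix()@np.c_[-U,[0,1,0],-N])
def rackc(p): 
    q=R.from_euler('z',-RY).as_matrix()@(np.asarray(p)-RK)-[0,0,.085]; return np.array([q@U,q[1],q@N])
def go(p,Rt):
    s=observe(); print('t',s['time_s'],'dp',((p-s['eef_pos'])/.5).round(4).tolist(),'dr',((Rt*R.from_rotvec(s['tcp_rot']).inv()).as_rotvec()/np.pi).round(4).tolist())
E
python3 - <<'E'
from h import *
go(rack(0,.002,.17),rackR()); print(rack(0,.002,.17))
E
```

```text
t 4.3 dp [0.0582, 0.5875, 0.1329] dr [0.0149, -0.132, 0.0686]
[0.51271114 0.05290883 0.24038   ]
```

Call:
jog_arm(plan=[{"dp": [0, 0.05, 0.1], "dr": [0, 0, 0]}, {"dp": [0, 0.1, 0.2], "dr": [0, 0, 0]}, {"dp": [0.058, 0.587, 0.2], "dr": [0.015, -0.132, 0.069]}, {"dp": [0.058, 0.587, 0.2], "dr": [0.015, -0.132, 0.069]}, {"dp": [0.058, 0.587, 0.2], "dr": [0.015, -0.132, 0.069]}, {"dp": [0.058, 0.587, 0.2], "dr": [0.015, -0.132, 0.069]}, {"dp": [0.058, 0.587, 0.2], "dr": [0.015, -0.132, 0.069]}, {"dp": [0.058, 0.587, 0.2], "dr": [0.015, -0.132, 0.069]}, {"dp": [0.058, 0.587, 0.133], "dr": [0.015, -0.132, 0.069]}, {"dp": [0.058, 0.587, 0.133], "dr": [0.015, -0.132, 0.069]}])

```text
time_s: 5.3
eef_pos: [0.5102, 0.0532, 0.2367]
tcp_rot: [-0.3, 2.713, 0.065]
force: [-0.6, -0.7, 0.4]
grip_width: 0.0943
grasp_force: 0.0
```

Call:
jog_arm(plan=[{"dp": [0, 0, 0], "dr": [0, 0, 0]}, {"dp": [0, 0, 0], "dr": [0, 0, 0]}])

```text
time_s: 5.5
eef_pos: [0.5123, 0.0529, 0.2399]
tcp_rot: [-0.298, 2.709, 0.064]
force: [0.6, 0.5, -0.6]
grip_width: 0.094
grasp_force: 0.0
```

Run:
```python
from h import *
s=observe();print(s['eef_pos'],s['q'].round(2),s['qvel'].round(2)); go(rack(0,.002,.17),rackR())
w=shot('wrist','w3.png'); C=cam('wrist',s)
for r in find_in('wrist','cover_handle')[:3]: 
  e,d=ray(C,r['uv']); a=rackc(e);b=rackc(e+d)-a; print(r,(a+b*(.0425-a[2])/b[2]).round(4))
for k in [(0,-.02,.055),(0,.02,.055),(.03,0,.055),(-.03,0,.055)]: print(k,proj(C,rack(*k)).round(0))
```

```text
[0.51228062 0.05286399 0.23994651] [ 0.73 -0.1  -0.87  2.18 -0.18  0.61  1.76] [-0.   -0.    0.    0.    0.01 -0.01 -0.  ]
t 5.5 dp [0.0009, 0.0001, 0.0009] dr [-0.0001, -0.0004, -0.0006]
{'uv': [408.9, 11.9], 'p': 0.97} [-0.1647  0.1469  0.0425]
{'uv': [246.9, 178.6], 'p': 0.94} [-0.0069 -0.0033  0.0425]
(0, -0.02, 0.055) [230. 188.]
(0, 0.02, 0.055) [270. 188.]
(0.03, 0, 0.055) [250. 216.]
(-0.03, 0, 0.055) [250. 159.]
```

View pics/w3.png

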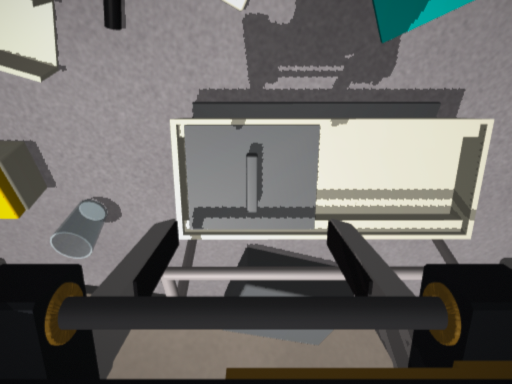

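Run:
```python
from h import *
C=cam('wrist')
for k in [(-.067,-.082,.034),(-.067,.254,.034),(.067,-.082,.034),(.067,.254,.034),(0,.074,.03),(0,-.07,.03)]: print(k,proj(C,rack(*k)).round(1))
w=cv2.imread('pics/w3.png')
for r in (165,185,200): print([int(x) for x in w[r,180:192].mean(1)],[int(x) for x in w[r,240:264].mean(1)],[int(x) for x in w[r,312:324].mean(1)])
go(rack(0,.002,.047),rackR())
```

```text
(-0.067, -0.082, 0.034) [170.4 120. ]
(-0.067, 0.254, 0.034) [496.  120.5]
(0.067, -0.082, 0.034) [178.3 240.4]
(0.067, 0.254, 0.034) [471.9 240.6]
(0, 0.074, 0.03) [317.3 182.6]
(0, -0.07, 0.03) [186.4 182.5]
[72, 72, 72, 72, 75, 94, 119, 134, 135, 135, 134, 134] [132, 132, 132, 132, 131, 124, 93, 118, 135, 135, 134, 133, 131, 129, 128, 123, 105, 76, 67, 67, 68, 81, 124, 130] [124, 123, 124, 123, 124, 143, 208, 230, 231, 231, 231, 231]
[106, 72, 72, 72, 72, 74, 87, 114, 136, 139, 138, 139] [136, 136, 136, 136, 135, 128, 98, 119, 141, 140, 138, 136, 135, 133, 130, 126, 105, 71, 67, 68, 67, 69, 86, 128] [125, 124, 125, 127, 155, 225, 232, 232, 232, 232, 232, 232]
[212, 99, 72, 72, 71, 72, 76, 96, 122, 140, 142, 142] [137, 137, 137, 137, 137, 127, 88, 118, 144, 143, 141, 139, 137, 136, 134, 128, 106, 76, 94, 88, 128, 134, 133, 134] [125, 126, 125, 129, 168, 226, 230, 230, 230, 232, 232, 229]
t 5.6 dp [0.0988, 0.0216, -0.2234] dr [-0.0001, -0.0004, -0.0006]
```

Call:
jog_arm(plan=[{"dp": [0.025, 0.0055, -0.056], "dr": [0, 0, 0]}, {"dp": [0.05, 0.011, -0.112], "dr": [0, 0, 0]}, {"dp": [0.075, 0.0165, -0.17], "dr": [0, 0, 0]}, {"dp": [0.098, 0.0215, -0.222], "dr": [0, 0, 0]}, {"dp": [0.098, 0.0215, -0.222], "dr": [0, 0, 0]}, {"dp": [0.098, 0.0215, -0.222], "dr": [0, 0, 0]}])

```text
time_s: 6.2
eef_pos: [0.5605, 0.0644, 0.1279]
tcp_rot: [-0.3, 2.711, 0.066]
force: [0.0, -0.1, 0.4]
grip_width: 0.0938
grasp_force: 0.0
```

Call:
jog_arm(plan=[{"dp": [0, 0, 0], "dr": [0, 0, 0]}, {"dp": [0, 0, 0], "dr": [0, 0, 0]}, {"dp": [0, 0, 0], "dr": [0, 0, 0]}, {"dp": [0, 0, 0], "dr": [0, 0, 0]}, {"dp": [0, 0, 0], "dr": [0, 0, 0]}, {"dp": [0, 0, 0], "dr": [0, 0, 0]}, {"dp": [0, 0, 0], "dr": [0, 0, 0]}], claw=1, newtons=8)

```text
time_s: 6.9
eef_pos: [0.5605, 0.0639, 0.1274]
tcp_rot: [-0.299, 2.711, 0.065]
force: [-0.4, 0.6, 0.3]
grip_width: 0.0411
grasp_force: 0.0
```

Run:
```python
from h import *
s=observe();print(s['grip_width'],s['grasp_force'],s['force'],rackc(s['eef_pos']))
go(rack(0,.169,.047),rackR())
```

```text
0.0411114034002942 0.0 [-0.4034024   0.62307587  0.29425602] [-0.00115566  0.00239843  0.04692307]
t 6.9 dp [-0.07, 0.3258, 0.0012] dr [-0.0002, -0.0009, -0.0008]
```

Call:
jog_arm(plan=[{"dp": [0, 0, 0], "dr": [0, 0, 0]}, {"dp": [0, 0, 0], "dr": [0, 0, 0]}, {"dp": [0, 0, 0], "dr": [0, 0, 0]}, {"dp": [0, 0, 0], "dr": [0, 0, 0]}, {"dp": [0, 0, 0], "dr": [0, 0, 0]}, {"dp": [0, 0, 0], "dr": [0, 0, 0]}])

```text
time_s: 7.5
eef_pos: [0.5605, 0.0639, 0.1273]
tcp_rot: [-0.299, 2.711, 0.065]
force: [0.8, -0.2, 0.1]
grip_width: 0.0001
grasp_force: 0.0
```

Call:
jog_arm(plan=[{"dp": [-0.007, 0.032, 0], "dr": [0, 0, 0]}, {"dp": [-0.014, 0.065, 0], "dr": [0, 0, 0]}, {"dp": [-0.021, 0.098, 0], "dr": [0, 0, 0]}, {"dp": [-0.028, 0.13, 0], "dr": [0, 0, 0]}, {"dp": [-0.035, 0.163, 0], "dr": [0, 0, 0]}, {"dp": [-0.042, 0.195, 0], "dr": [0, 0, 0]}, {"dp": [-0.049, 0.228, 0], "dr": [0, 0, 0]}, {"dp": [-0.056, 0.26, 0], "dr": [0, 0, 0]}, {"dp": [-0.063, 0.293, 0], "dr": [0, 0, 0]}, {"dp": [-0.07, 0.325, 0], "dr": [0, 0, 0]}])

```text
time_s: 8.5
eef_pos: [0.5254, 0.2271, 0.1274]
tcp_rot: [-0.299, 2.71, 0.065]
force: [-0.1, -0.7, -0.4]
grip_width: 0.0008
grasp_force: 0.0
```

Call:
jog_arm(plan=[{"dp": [0, 0, 0], "dr": [0, 0, 0]}, {"dp": [0, 0, 0], "dr": [0, 0, 0]}])

```text
time_s: 8.7
eef_pos: [0.5254, 0.2263, 0.1272]
tcp_rot: [-0.3, 2.711, 0.065]
force: [-0.2, -0.7, -1.2]
grip_width: 0.0003
grasp_force: 0.0
```

Run:
```python
from h import *
s=observe();print(s['grip_width'],s['grasp_force'],s['force'],rackc(s['eef_pos']),s['q'].round(2))
go(rack(0,.169,.047),rackR())
```

```text
0.0002871030733188188 0.0 [-0.15684192 -0.69367732 -1.18278639] [-0.00046757  0.16857985  0.04646805] [ 0.08  0.23 -0.77  2.21  0.74  0.49  0.54]
t 8.7 dp [0.0002, 0.0009, 0.0014] dr [-0.0001, -0.0009, -0.001]
```

Run:
```python
from h import *
b=shot('side','b2.png');a=shot('scene','a2.png')
p=cv2.resize(b[145:295,165:315],(600,600),interpolation=cv2.INTER_CUBIC)[:,:,::-1]; cv2.imwrite('pics/e.png',p)
B=cam('side');t=observe()
T=R.from_rotvec(t['tcp_rot']).as_matrix()
print((proj(B,t['eef_pos']+T@[0,0,.014])-[165,145])*4, (proj(B,rack(0,.17,.03))-[165,145])*4)
```

```text
[245.86035752 341.75726778] [243.76949083 345.95025861]
```

View pics/e.png

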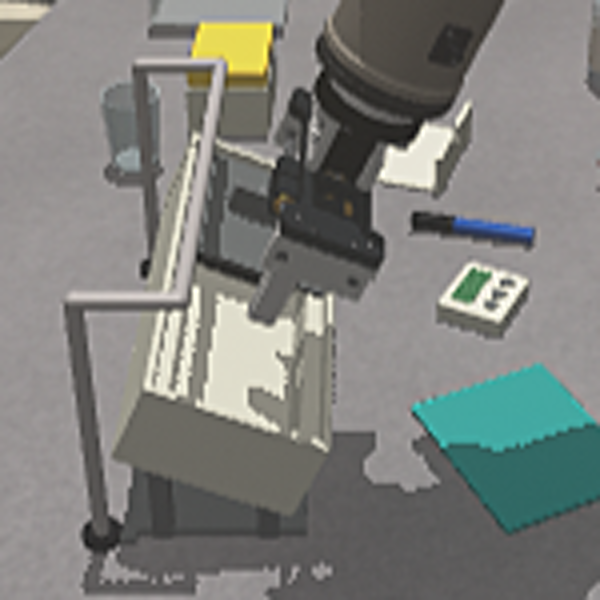

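Run:
```python
from h import *
w=shot('wrist','w4.png'); t=observe(); T=R.from_rotvec(t['tcp_rot']).as_matrix(); B=cam('side');W=cam('wrist')
for z in (.014,0,-.01,-.02,-.03): print(z,(proj(B,t['eef_pos']+T@[0,0,z])-[165,145])*4,[proj(W,t['eef_pos']+T@[x,0,z]).round() for x in (-.008,0,.008)])
# rib triangulation: ends
b=cv2.imread('pics/b2.png');x0=cv2.resize(b[180:230,205:245],(480,600),interpolation=cv2.INTER_CUBIC)
x1=cv2.resize(w[150:300,190:310,::-1],(320,400),interpolation=cv2.INTER_CUBIC)
o=np.zeros((600,800,3),np.uint8);o[:,:480]=x0;o[:400,480:]=x1;cv2.imwrite('pics/f.png',o)
for n in (.03,.055): print(n,[((proj(B,rack(u,.002,n))-[205,180])*12).round() for u in (-.03,.03)])
```

```text
0.014 [245.79204805 341.66352372] [array([252., 233.]), array([252., 222.]), array([252., 212.])]
0 [253.06628066 327.49392742] [array([252., 241.]), array([252., 230.]), array([252., 219.])]
-0.01 [258.3200121 317.2600983] [array([252., 248.]), array([252., 236.]), array([252., 224.])]
-0.02 [263.62271666 306.93087363] [array([252., 255.]), array([252., 243.]), array([252., 230.])]
-0.03 [268.97508232 296.5049133 ] [array([252., 263.]), array([252., 250.]), array([252., 237.])]
0.03 [array([396., 266.]), array([191., 190.])]
0.055 [array([432., 196.]), array([225., 119.])]
```

View pics/f.png

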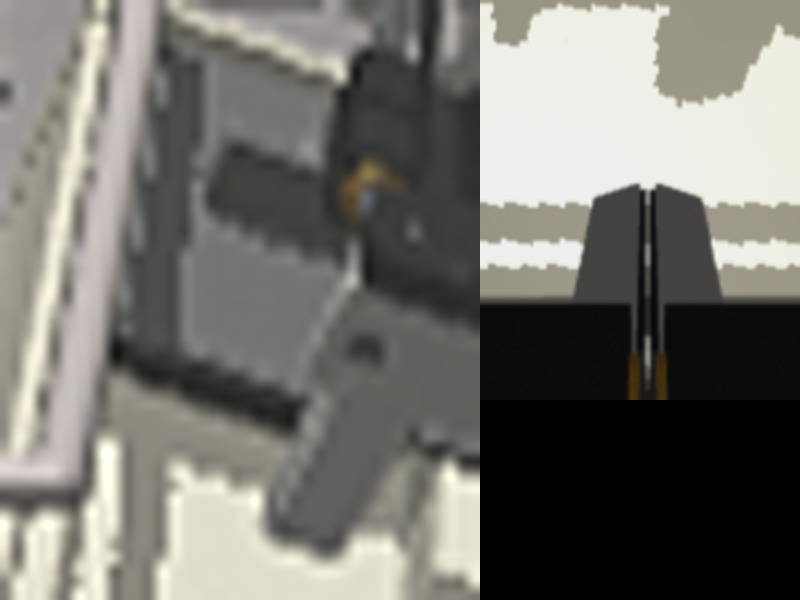

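Call:
jog_arm(plan=[{"dp": [-0.028, -0.006, 0.064], "dr": [0, 0, 0]}, {"dp": [-0.01, -0.088, 0.064], "dr": [0, 0, 0]}, {"dp": [0.008, -0.17, 0.064], "dr": [0, 0, 0]}, {"dp": [0.026, -0.251, 0.064], "dr": [0, 0, 0]}, {"dp": [0.044, -0.332, 0.064], "dr": [0, 0, 0]}, {"dp": [0.044, -0.332, 0.064], "dr": [0, 0, 0]}, {"dp": [0.044, -0.332, 0.064], "dr": [0, 0, 0]}, {"dp": [0.044, -0.332, 0.064], "dr": [0, 0, 0]}, {"dp": [0.044, -0.332, 0.064], "dr": [0, 0, 0]}, {"dp": [0.044, -0.332, 0.064], "dr": [0, 0, 0]}], claw=0.25)

```text
time_s: 9.85
eef_pos: [0.5474, 0.0616, 0.1594]
tcp_rot: [-0.302, 2.71, 0.066]
force: [0.1, 0.7, -0.5]
grip_width: 0.0701
grasp_force: 0.0
```

Run:
```python
from h import *
s=observe();print(s['grip_width'],s['force'],rackc(s['eef_pos']))
go(rack(0,.002,.045),rackR())
print((rack(0,0,.01)-rack(0,0,0))/.5)
```

```text
0.07010431416347777 [ 0.11683581  0.67429056 -0.51950808] [-0.00032814  0.00303109  0.08162004]
t 9.85 dp [0.0301, 0.0045, -0.0665] dr [-0.0002, -0.0008, -0.0014]
[-0.00794787 -0.00175811  0.01828   ]
```

Call:
jog_arm(plan=[{"dp": [0.015, 0.0023, -0.033], "dr": [0, 0, 0]}, {"dp": [0.03, 0.0045, -0.066], "dr": [0, 0, 0]}, {"dp": [0.033, 0.005, -0.074], "dr": [0, 0, 0]}, {"dp": [0.033, 0.005, -0.074], "dr": [0, 0, 0]}])

```text
time_s: 10.25
eef_pos: [0.5635, 0.0639, 0.1219]
tcp_rot: [-0.302, 2.712, 0.066]
force: [-0.6, 0.1, 0.2]
grip_width: 0.0707
grasp_force: 0.0
```

Call:
jog_arm(plan=[{"dp": [0.0016, 0.0004, -0.0037], "dr": [0, 0, 0]}, {"dp": [0.0032, 0.0007, -0.0073], "dr": [0, 0, 0]}])

```text
time_s: 10.45
eef_pos: [0.5659, 0.0633, 0.1194]
tcp_rot: [-0.299, 2.71, 0.065]
force: [0.4, 0.4, 0.1]
grip_width: 0.07
grasp_force: 0.0
```

Call:
jog_arm(plan=[{"dp": [0.0016, 0.0004, -0.0037], "dr": [0, 0, 0]}, {"dp": [0.0032, 0.0007, -0.0073], "dr": [0, 0, 0]}])

```text
time_s: 10.65
eef_pos: [0.5674, 0.0634, 0.1153]
tcp_rot: [-0.299, 2.71, 0.065]
force: [-0.2, 0.4, 0.6]
grip_width: 0.0705
grasp_force: 0.0
```

Run:
```python
from h import *
s=observe();print(s['grip_width'],s['force'],rackc(s['eef_pos']))
```

```text
0.07053284506138525 [-0.17240291  0.44710688  0.63539251] [-2.27704133e-05  4.33638139e-04  3.31862152e-02]
```

Call:
jog_arm(plan=[{"dp": [0.0016, 0.0004, -0.0037], "dr": [0, 0, 0]}, {"dp": [0.0032, 0.0007, -0.0073], "dr": [0, 0, 0]}])

```text
time_s: 10.85
eef_pos: [0.5689, 0.0639, 0.1113]
tcp_rot: [-0.299, 2.711, 0.065]
force: [0.9, 0.7, -0.3]
grip_width: 0.0707
grasp_force: 0.0
```

Call:
jog_arm(plan=[{"dp": [0.0016, 0.0004, -0.0037], "dr": [0, 0, 0]}, {"dp": [0.0016, 0.0004, -0.0037], "dr": [0, 0, 0]}])

```text
time_s: 11.05
eef_pos: [0.5696, 0.0642, 0.1093]
tcp_rot: [-0.3, 2.711, 0.065]
force: [-0.2, 0.5, 0.1]
grip_width: 0.0705
grasp_force: 0.0
```

Run:
```python
from h import *
s=observe();print(s['grip_width'],s['force'],rackc(s['eef_pos']))
w=shot('wrist','w5.png');b=shot('side','b3.png')
x0=cv2.resize(b[170:270,195:295,::-1],(500,500),interpolation=cv2.INTER_CUBIC)
x1=w[90:290,150:450,::-1]
o=np.zeros((500,800,3),np.uint8);o[:,:500]=x0;o[:200,500:]=x1;cv2.imwrite('pics/g.png',o)
```

```text
0.07046329790879921 [-0.23249013  0.51757897  0.05029932] [-0.00038202  0.0007596   0.02673838]
```

View pics/g.png

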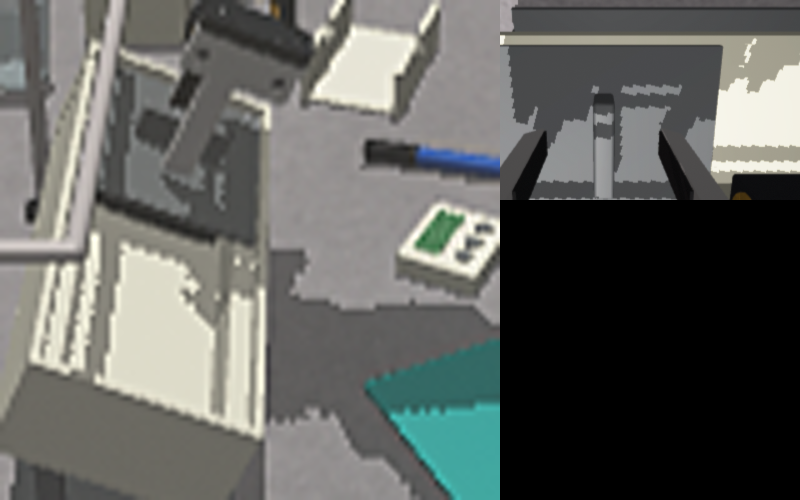

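Call:
jog_arm(plan=[{"dp": [0, 0, 0], "dr": [0, 0, 0]}, {"dp": [0, 0, 0], "dr": [0, 0, 0]}, {"dp": [0, 0, 0], "dr": [0, 0, 0]}, {"dp": [0, 0, 0], "dr": [0, 0, 0]}, {"dp": [0, 0, 0], "dr": [0, 0, 0]}, {"dp": [0, 0, 0], "dr": [0, 0, 0]}, {"dp": [0, 0, 0], "dr": [0, 0, 0]}, {"dp": [0, 0, 0], "dr": [0, 0, 0]}, {"dp": [0, 0, 0], "dr": [0, 0, 0]}, {"dp": [0, 0, 0], "dr": [0, 0, 0]}], claw=1, newtons=8)

```text
time_s: 12.15
eef_pos: [0.5696, 0.0642, 0.1096]
tcp_rot: [-0.299, 2.711, 0.065]
force: [-1.2, -0.1, 1.2]
grip_width: 0.0116
grasp_force: 8.0
```

Call:
jog_arm(plan=[{"dp": [-0.007, 0.033, 0], "dr": [0, 0, 0]}, {"dp": [-0.015, 0.066, 0], "dr": [0, 0, 0]}, {"dp": [-0.022, 0.099, 0], "dr": [0, 0, 0]}, {"dp": [-0.029, 0.131, 0], "dr": [0, 0, 0]}, {"dp": [-0.0365, 0.164, 0], "dr": [0, 0, 0]}, {"dp": [-0.044, 0.197, 0], "dr": [0, 0, 0]}, {"dp": [-0.051, 0.23, 0], "dr": [0, 0, 0]}, {"dp": [-0.058, 0.263, 0], "dr": [0, 0, 0]}, {"dp": [-0.0655, 0.295, 0], "dr": [0, 0, 0]}, {"dp": [-0.0725, 0.328, 0], "dr": [0, 0, 0]}])

```text
time_s: 13.15
eef_pos: [0.5332, 0.2279, 0.1095]
tcp_rot: [-0.298, 2.711, 0.063]
force: [-2.0, -4.5, 2.2]
grip_width: 0.0121
grasp_force: 8.0
```

Run:
```python
from h import *
s=observe();print(s['grip_width'],s['grasp_force'],s['force'],rackc(s['eef_pos']))
b=shot('side','b4.png');a=shot('scene','a4.png')
# is the middle of deck bright/where cover was? sample cover-plate colours at predicted points
for nm in('side','scene'):
  im=cv2.imread('pics/'+('b4','a4')[nm=='scene']+'.png');C=cam(nm)
  for y in (-.06,-.03,.03,.06,.11,.14,.2): print(nm,y,[im[tuple(proj(C,rack(u,y,.03)).round().astype(int)[::-1])].tolist() for u in (-.04,0,.04)])
```

```text
0.012065105621452557 7.9997896403074265 [-2.00571273 -4.45394862  2.20674284] [-0.00043284  0.16840766  0.02703426]
side -0.06 [[63, 65, 65], [99, 108, 110], [98, 107, 109]]
side -0.03 [[47, 48, 48], [50, 51, 51], [117, 127, 129]]
side 0.03 [[69, 69, 70], [48, 48, 48], [197, 216, 219]]
side 0.06 [[97, 100, 101], [38, 39, 39], [37, 37, 38]]
side 0.11 [[109, 110, 108], [138, 141, 142], [76, 76, 76]]
side 0.14 [[70, 71, 71], [106, 108, 110], [77, 78, 77]]
side 0.2 [[76, 77, 76], [117, 117, 115], [76, 77, 76]]
scene -0.06 [[184, 187, 194], [163, 170, 175], [98, 100, 105]]
scene -0.03 [[179, 181, 188], [206, 224, 225], [204, 223, 225]]
scene 0.03 [[183, 186, 192], [132, 145, 146], [118, 131, 131]]
scene 0.06 [[183, 187, 193], [204, 222, 224], [204, 222, 225]]
scene 0.11 [[182, 186, 193], [118, 118, 116], [108, 108, 105]]
scene 0.14 [[181, 184, 191], [115, 115, 114], [108, 108, 106]]
scene 0.2 [[171, 175, 182], [114, 114, 112], [102, 102, 100]]
```

Call:
jog_arm(plan=[{"dp": [0, 0, 0], "dr": [0, 0, 0]}, {"dp": [0, 0, 0], "dr": [0, 0, 0]}, {"dp": [0, 0, 0], "dr": [0, 0, 0]}, {"dp": [0, 0, 0], "dr": [0, 0, 0]}, {"dp": [-0.024, -0.005, 0.055], "dr": [0, 0, 0]}, {"dp": [-0.048, -0.01, 0.11], "dr": [0, 0, 0]}, {"dp": [-0.072, -0.015, 0.165], "dr": [0, 0, 0]}, {"dp": [-0.095, -0.021, 0.219], "dr": [0, 0, 0]}, {"dp": [-0.077, -0.103, 0.219], "dr": [0, 0, 0]}, {"dp": [-0.059, -0.186, 0.219], "dr": [0, 0, 0]}], claw=0.6)

```text
time_s: 14.25
eef_pos: [0.5044, 0.1345, 0.2207]
tcp_rot: [-0.301, 2.707, 0.065]
force: [0.5, 0.1, -0.4]
grip_width: 0.0378
grasp_force: 0.0
```

Call:
jog_arm(plan=[{"dp": [0.018, -0.083, 0], "dr": [0, 0, 0]}, {"dp": [0.037, -0.166, 0], "dr": [0, 0, 0]}, {"dp": [0.037, -0.166, 0], "dr": [0, 0, 0]}, {"dp": [0.037, -0.166, 0], "dr": [0, 0, 0]}], claw=0.35)

```text
time_s: 14.65
eef_pos: [0.5224, 0.0512, 0.2191]
tcp_rot: [-0.296, 2.711, 0.064]
force: [0.4, 1.8, 0.5]
grip_width: 0.0606
grasp_force: 0.0
```

```bash
cat > look.py <<'E'
from h import *
import sys
s=observe();print(s['time_s'],s['grip_width'],s['force'],rackc(s['eef_pos']))
w=shot('wrist',sys.argv[1]); C=cam('wrist',s)
g=cv2.cvtColor(w,cv2.COLOR_RGB2GRAY)
def onplane(uv,n):
  e,d=ray(C,uv); a=rackc(e);b=rackc(e+d)-a; return (a+b*(n-a[2])/b[2]).round(4)
for n in ('comb','plug_a','cover_handle'):
  for r in find_in('wrist',n)[:4]: print(n,np.round(r['uv'],1),round(r['p'],2),onplane(r['uv'],.02 if n!='cover_handle' else .0425))
# rectified deck map at n=.02, 1mm per px
us=np.arange(-.05,.051,.002); ys=np.arange(-.08,.2,.002)
P=np.array([[proj(C,rack(u,y,.02)) for y in ys] for u in us]).astype(np.float32)
m=cv2.remap(g,P[...,0],P[...,1],cv2.INTER_LINEAR)
for u,row in list(zip(us,m))[::3]: print('%4d'%round(u*1000),''.join('#' if v<60 else '+' if v<100 else ':' if v<150 else '.' for v in row))
E
python3 look.py w6.png
```

```text
14.65 0.06063349272305263 [0.44158558 1.84374312 0.50894247] [-0.0003369  -0.00181583  0.14697166]
comb [290.6 178.7] 0.77 [-0.0069  0.0389  0.02  ]
comb [ 10.7 185.5] 0.74 [ 0.0003 -0.2574  0.02  ]
plug_a [253.5 177.5] 0.95 [-0.0082 -0.0002  0.02  ]
plug_a [215.  175.9] 0.93 [-0.0099 -0.0407  0.02  ]
cover_handle [416.1 182.5] 0.73 [-0.0079  0.1594  0.0425]
cover_handle [418.1  11.9] 0.57 [-0.158   0.1407  0.0425]
 -50 ::........................................................................................::::::::::::::::::::::::::::::::::::::::::::::::::
 -44 :+++:......................................................######:........................+:::::::::::::::::::::::::::::::::::::::::::::::::
 -38 :+++:.....................................................:######:........................+::::::::::::::::::::::::::::::::::::+++++++::::::
 -32 :+++:..........+#####+...............+####:...............+######+........................+:::::::::::::::::::::::::::::::::::+#####++::::::
 -26 :+++:..........+#####+...............:####:...............#######+........................+:
[... 1100 characters left out ...]
............+++++++:..............+######:........................:+::::::::::::::::::::::::::::::::::######+:::::::
  28 :+++:......................................................######:........................::::::::::::::::::::::::::::::::::::######+:::::::
  34 :+++:......................................................+#####+........................:#++++++++++++++++++++++++++++++++++++++##+::::::+
  40 :++++++++++++++++++++:+:+:::::::::::::++::::::::::::+++++++++++++++++++++++++++++++++++++++#++++++++++++++++++++++++++++++++++++++++++++++++
  46 :+++++++++###+++++++++++++++++++++++++++++++++++++++++++++++++++++###+++++++++++++++++++++++::::::::::::::::::::::::::::::::::::::::::::::::
```

Run:
```python
from h import *
go(rack(-.003,.0455,.147),rackR());go(rack(-.003,.0455,.02),rackR());go(rack(-.003,.0455,.005),rackR())
```

```text
t 14.85 dp [-0.0249, 0.0871, -0.002] dr [-0.0002, -0.0008, -0.0013]
t 14.85 dp [0.076, 0.1095, -0.2341] dr [-0.0002, -0.0008, -0.0013]
t 14.85 dp [0.088, 0.1121, -0.2615] dr [-0.0002, -0.0008, -0.0013]
```

Call:
jog_arm(plan=[{"dp": [-0.025, 0.087, -0.002], "dr": [0, 0, -0.001]}, {"dp": [-0.025, 0.087, -0.002], "dr": [0, 0, -0.001]}, {"dp": [-0.025, 0.087, -0.002], "dr": [0, 0, -0.001]}, {"dp": [-0.025, 0.087, -0.002], "dr": [0, 0, -0.001]}, {"dp": [0.0, 0.093, -0.06], "dr": [0, 0, -0.001]}, {"dp": [0.026, 0.098, -0.118], "dr": [0, 0, -0.001]}, {"dp": [0.051, 0.104, -0.176], "dr": [0, 0, -0.001]}, {"dp": [0.076, 0.1095, -0.234], "dr": [0, 0, -0.001]}, {"dp": [0.076, 0.1095, -0.234], "dr": [0, 0, -0.001]}, {"dp": [0.076, 0.1095, -0.234], "dr": [0, 0, -0.001]}], claw=0.65)

```text
time_s: 15.85
eef_pos: [0.5599, 0.1068, 0.1019]
tcp_rot: [-0.295, 2.713, 0.064]
force: [-0.3, -0.1, 0.0]
grip_width: 0.0328
grasp_force: 0.0
```

Call:
jog_arm(plan=[{"dp": [0.004, 0.001, -0.009], "dr": [0, 0, 0]}, {"dp": [0.008, 0.002, -0.018], "dr": [0, 0, 0]}, {"dp": [0.008, 0.002, -0.018], "dr": [0, 0, 0]}])

```text
time_s: 16.15
eef_pos: [0.5647, 0.1076, 0.0936]
tcp_rot: [-0.294, 2.71, 0.064]
force: [0.6, -0.4, -0.6]
grip_width: 0.0329
grasp_force: 0.0
```

```bash
python3 look.py w7.png | cut -c1-130 | grep -v '^ .*[.]\{40\}$'
python3 - <<'E'
from h import *
s=observe(); T=R.from_rotvec(s['tcp_rot']).as_matrix(); C=cam('wrist',s); w=cv2.cvtColor(cv2.imread('pics/w7.png'),cv2.COLOR_BGR2GRAY)
print(proj(C,s['eef_pos']+T@[.008,.0165,-.01]),proj(C,rack(-.044,.046,.02)))
for r in range(130,270,5): print(r,''.join('#' if v<60 else '+' if v<100 else ':' if v<150 else '.' for v in w[r,190:330:2]))
E
```

```text
16.15 0.03290376400916475 [ 0.63023153 -0.36907227 -0.58494496] [-0.00255061  0.04420397  0.01051714]
comb [247.9 228.6] 0.63 [-0.0073  0.0417  0.02  ]
plug_a [188.4 221.7] 0.89 [-0.012   0.0049  0.02  ]
plug_a [120.2 228. ] 0.77 [-0.0079 -0.0377  0.02  ]
cover_handle [426.  215.6] 0.87 [-0.0237  0.1378  0.0425]
 -50 +.........................................................................................+++++++++++::::::::++++++++++++++++
 -44 ++++++++:::.................................................######........................+++++++:::::::::::+++++++++++++++++
 -38 ++++++++:::.......+######..............+######.............:######:.......................+++++++++++++++++++++++++++++++++++
 -32 ++++++++:::.......+######..............+######.............:######:.......................+++++++++++++++++++++++++++++++++++
 -26 ++++++++:::.......+######:.............+######.............:######:.......................++++++++:::::::::::++++++++++++++++
 -20 ++++++++:::.......:######:.............+######.............:######:.......................+++++++++++++++++++++++++++++++++::

[... 2896 characters left out ...]
.+++::...................
225 #####:..+++++++++#:.......:##########:.......##++++++++:..............
230 ####+..+++++++++##:.......:#########+:.......##+++++++++:.............
235 ####:.+++++++++###:.......:#########+:.......###++++++++++............
240 #####++++++++++###:.......:#########+:.......####++++++++++...........
245 ###+++++++++++####:.......:#########+:.......####+++++++++++..........
250 ##+++++++++++#####:.......:#########+:.......#####+++++++++++:........
255 #++++++++++++#####........+##########:.......:#####+++++++++++:.......
260 ++++++++++++#####:........:##########:........#####++++++++++++:......
265 +++++++++++#####+.........:##########:.........#####+++++++++++#######
```

Call:
jog_arm(plan=[{"dp": [0.004, 0.001, -0.009], "dr": [0, 0, 0]}, {"dp": [0.008, 0.0018, -0.018], "dr": [0, 0, 0]}, {"dp": [0.0107, 0.0024, -0.0247], "dr": [0, 0, 0]}, {"dp": [0.0107, 0.0024, -0.0247], "dr": [0, 0, 0]}])

```text
time_s: 16.75
eef_pos: [0.5696, 0.1092, 0.08]
tcp_rot: [-0.296, 2.712, 0.064]
force: [-0.4, 0.2, -0.4]
grip_width: 0.033
grasp_force: 0.0
```

Call:
jog_arm(plan=[{"dp": [0.0028, 0.0006, -0.0064], "dr": [0, 0, 0]}, {"dp": [0.0028, 0.0006, -0.0064], "dr": [0, 0, 0]}])

```text
time_s: 16.95
eef_pos: [0.5711, 0.1095, 0.0771]
tcp_rot: [-0.295, 2.711, 0.064]
force: [0.9, 0.0, 0.2]
grip_width: 0.0331
grasp_force: 0.0
```

Call:
jog_arm(plan=[{"dp": [0, 0, 0], "dr": [0, 0, 0]}, {"dp": [0, 0, 0], "dr": [0, 0, 0]}, {"dp": [0, 0, 0], "dr": [0, 0, 0]}, {"dp": [0, 0, 0], "dr": [0, 0, 0]}, {"dp": [0, 0, 0], "dr": [0, 0, 0]}, {"dp": [0, 0, 0], "dr": [0, 0, 0]}, {"dp": [0, 0, 0], "dr": [0, 0, 0]}], claw=1, newtons=15)

```text
time_s: 17.65
eef_pos: [0.5712, 0.1094, 0.0777]
tcp_rot: [-0.295, 2.711, 0.064]
force: [-2.6, -0.3, 3.3]
grip_width: 0.012
grasp_force: 15.0
```

Run:
```python
from h import *
s=observe();print(s['grip_width'],s['grasp_force'],s['force'],rackc(s['eef_pos']))
```

```text
0.011963609565573857 15.000447034835815 [-2.57022309 -0.33261943  3.31054296] [-0.00284272  0.04451675 -0.00675813]
```

Call:
jog_arm(plan=[{"dp": [-0.01, -0.002, 0.023], "dr": [0, 0, 0]}, {"dp": [-0.024, -0.005, 0.055], "dr": [0, 0, 0]}, {"dp": [-0.048, -0.01, 0.11], "dr": [0, 0, 0]}, {"dp": [-0.072, -0.015, 0.165], "dr": [0, 0, 0]}, {"dp": [-0.095, -0.021, 0.219], "dr": [0, 0, 0]}, {"dp": [-0.12, -0.027, 0.275], "dr": [0, 0, 0]}, {"dp": [-0.12, -0.027, 0.275], "dr": [0, 0, 0]}])

```text
time_s: 18.35
eef_pos: [0.5117, 0.0956, 0.2185]
tcp_rot: [-0.294, 2.706, 0.062]
force: [-0.0, 0.8, -0.6]
grip_width: 0.0116
grasp_force: 15.0
```

```bash
cat > tr.py <<'E'
from h import *
s=observe();print(s['grip_width'],s['grasp_force'],s['force'],s['eef_pos'],s['q'].round(2))
RT=R.from_matrix(R.from_euler('z',-.0977).as_matrix()@np.diag([-1.,1,-1]))
for z in (.25,.10,.0215): go(np.array([.4905,-.2385,z]),RT)
E
python3 tr.py
```

```text
0.011584399787829644 14.999118447303772 [-0.00542275  0.82792786 -0.57555346] [0.51170209 0.09561769 0.21849793] [ 0.33 -0.06 -0.63  2.22  0.01  0.55  1.46]
t 18.35 dp [-0.0424, -0.6682, 0.063] dr [-0.0078, 0.1344, -0.0985]
t 18.35 dp [-0.0424, -0.6682, -0.237] dr [-0.0078, 0.1344, -0.0985]
t 18.35 dp [-0.0424, -0.6682, -0.394] dr [-0.0078, 0.1344, -0.0985]
```

Call:
jog_arm(plan=[{"dp": [-0.02, -0.04, 0.07], "dr": [0, 0, 0]}, {"dp": [-0.04, -0.12, 0.1], "dr": [-0.001, 0.02, -0.015]}, {"dp": [-0.042, -0.2, 0.1], "dr": [-0.003, 0.05, -0.035]}, {"dp": [-0.042, -0.28, 0.1], "dr": [-0.005, 0.08, -0.06]}, {"dp": [-0.042, -0.36, 0.1], "dr": [-0.007, 0.11, -0.08]}, {"dp": [-0.042, -0.44, 0.1], "dr": [-0.008, 0.134, -0.0985]}, {"dp": [-0.042, -0.52, 0.08], "dr": [-0.008, 0.134, -0.0985]}, {"dp": [-0.042, -0.6, 0.063], "dr": [-0.008, 0.134, -0.0985]}, {"dp": [-0.042, -0.668, 0.0], "dr": [-0.008, 0.134, -0.0985]}, {"dp": [-0.042, -0.668, -0.08], "dr": [-0.008, 0.134, -0.0985]}])

```text
time_s: 19.35
eef_pos: [0.49, -0.2434, 0.1737]
tcp_rot: [-0.162, -3.135, 0.002]
force: [0.1, -0.5, -1.1]
grip_width: 0.0116
grasp_force: 15.0
```

Call:
jog_arm(plan=[{"dp": [0, 0, 0], "dr": [0, 0, 0]}, {"dp": [0, 0, 0], "dr": [0, 0, 0]}, {"dp": [0, 0, 0], "dr": [0, 0, 0]}])

```text
time_s: 19.65
eef_pos: [0.4913, -0.2376, 0.1767]
tcp_rot: [-0.151, -3.136, -0.001]
force: [-0.3, 0.3, -0.6]
grip_width: 0.0115
grasp_force: 15.0
```

```bash
python3 tr.py
cat > cmb.py <<'E'
from h import *
import sys
s=observe(); C=cam('wrist',s); w=shot('wrist',sys.argv[1]); g=cv2.cvtColor(w,cv2.COLOR_RGB2GRAY)
T=R.from_rotvec(s['tcp_rot']).as_matrix(); top=np.array([0,0,-.0268])
for d in (-.042,.042): print('pred comb end',proj(C,s['eef_pos']+T@(top+[d,0,0])).round(1))
Rz=R.from_euler('z',-.0977).as_matrix()
for p in [(-.041,-.06,.04),(-.041,.06,.04),(-.041,-.009,.04),(-.041,.009,.04),(.041,-.06,.04),(.041,.06,.04)]: print('tray',p,proj(C,np.array([.4905,-.2385,0])+Rz@p).round(1))
for n in('comb','tray'): print([(np.round(r['uv']).tolist(),round(r['p'],2)) for r in find_in('wrist',n)[:3]])
for r in range(90,280,5): print(r,''.join('#' if v<45 else '+' if v<100 else ':' if v<150 else '.' for v in g[r,160:350:2]))
E
python3 cmb.py w8.png
```

```text
0.011526037489900432 14.999226182699203 [-0.2500597   0.29284281 -0.61937182] [ 0.49129002 -0.23763316  0.17671273] [ 0.6   0.26 -0.32  1.9   0.09  1.    1.72]
t 19.65 dp [-0.0016, -0.0017, 0.1466] dr [-0.0002, -0.0005, -0.0004]
t 19.65 dp [-0.0016, -0.0017, -0.1534] dr [-0.0002, -0.0005, -0.0004]
t 19.65 dp [-0.0016, -0.0017, -0.3104] dr [-0.0002, -0.0005, -0.0004]
pred comb end [252.3 311.2]
pred comb end [252.3 175.2]
tray (-0.041, -0.06, 0.04) [194.6 143.6]
tray (-0.041, 0.06, 0.04) [308.4 143.7]
tray (-0.041, -0.009, 0.04) [243.  143.6]
tray (-0.041, 0.009, 0.04) [260.  143.6]
tray (0.041, -0.06, 0.04) [198.  217.1]
tray (0.041, 0.06, 0.04) [304.9 217.2]
[([250.0, 232.0], 0.74), ([470.0, 230.0], 0.19)]
[([250.0, 167.0], 0.94)]
90 ............................................................................:++++++++++++++++++
95 ...........................................................................:+++++++++++++++++++
100 ..........................................................................:++++++++++++++++++++
105 ........................................................
[... 2739 characters left out ...]

245 ............................:++++++++++###############+++++++++++..............................
250 ............................+++++++++++###############+++++++++++:.............................
255 ...........................++++++++++++################+++++++++++.............................
260 ..........................:++++++++++++################++++++++++++............................
265 ##################################++++###+#############+++++###################################
270 ##################################++++###:#########+###+++++###################################
275 ##################################++++###:#########++###++++###################################
```

Run:
```python
from h import *
g=cv2.cvtColor(cv2.imread('pics/w8.png'),cv2.COLOR_BGR2GRAY); print([(r,int(g[r,253])) for r in range(160,176)]); print([int(v) for v in g[182,238:270]]); print([int(v) for v in g[150:230,220]]);print([int(v) for v in g[147,192:204]],[int(v) for v in g[175,296:312]])
s=observe();C=cam('wrist',s);T=R.from_rotvec(s['tcp_rot']).as_matrix();print(proj(C,s['eef_pos']+T@[.042,0,-.0068]),proj(C,s['eef_pos']+T@[.042,0,-.0268]))
Rz=R.from_euler('z',-.0977).as_matrix();print([proj(C,np.array([.4905,-.2385,0])+Rz@np.array(p)).round(1).tolist() for p in [(-.038,-.06,.04),(.041,-.035,.04),(.035,-.035,.04),(.035,-.035,.004),(-.035,-.06,.004),(-.035,.06,.004)]])
```

```text
[(160, 181), (161, 181), (162, 181), (163, 181), (164, 181), (165, 181), (166, 181), (167, 179), (168, 148), (169, 75), (170, 18), (171, 8), (172, 8), (173, 7), (174, 7), (175, 10)]
[178, 178, 178, 161, 50, 14, 18, 20, 20, 21, 20, 21, 20, 21, 21, 21, 21, 22, 22, 22, 23, 23, 23, 21, 22, 76, 177, 185, 181, 180, 181, 181]
[247, 247, 247, 247, 247, 247, 247, 247, 247, 247, 247, 247, 247, 247, 247, 247, 247, 247, 247, 247, 247, 247, 247, 247, 247, 247, 247, 247, 247, 247, 247, 247, 247, 247, 247, 247, 247, 247, 247, 247, 247, 247, 247, 247, 247, 247, 247, 247, 247, 246, 233, 181, 145, 96, 87, 87, 87, 87, 88, 87, 99, 172, 236, 246, 247, 246, 235, 191, 166, 166, 170, 171, 168, 165, 163, 162, 162, 164, 168, 171]
[163, 163, 182, 236, 246, 247, 246, 246, 247, 247, 247, 247] [181, 180, 181, 180, 172, 129, 95, 92, 92, 94, 96, 97, 96, 96, 94, 93]
[252.31715713 168.29512868] [252.29060025 175.20520314]
[[195.0, 146.6], [220.6, 217.3], [220.4, 212.2], [223.4, 202.8], [200.7, 145.6], [303.0, 145.7]]
```

Call:
jog_arm(plan=[{"dp": [-0.0016, -0.0017, -0.08], "dr": [0, 0, 0]}, {"dp": [-0.0016, -0.0017, -0.15], "dr": [0, 0, 0]}, {"dp": [-0.0016, -0.0017, -0.2], "dr": [0, 0, 0]}, {"dp": [-0.0016, -0.0017, -0.23], "dr": [0, 0, 0]}, {"dp": [-0.0016, -0.0017, -0.23], "dr": [0, 0, 0]}, {"dp": [-0.0016, -0.0017, -0.23], "dr": [0, 0, 0]}])

```text
time_s: 20.4
eef_pos: [0.4901, -0.2391, 0.0611]
tcp_rot: [-0.153, -3.136, -0.002]
force: [-0.5, -0.7, -0.8]
grip_width: 0.0118
grasp_force: 15.0
```

```bash
python3 tr.py
```

```text
0.01184724767269024 14.99922662973404 [-0.54922225 -0.72883707 -0.78997916] [ 0.49008811 -0.23910589  0.06114159] [ 0.58  0.4  -0.3   2.    0.16  0.77  1.66]
t 20.4 dp [0.0008, 0.0012, 0.3777] dr [-0.0004, -0.0007, -0.0001]
t 20.4 dp [0.0008, 0.0012, 0.0777] dr [-0.0004, -0.0007, -0.0001]
t 20.4 dp [0.0008, 0.0012, -0.0793] dr [-0.0004, -0.0007, -0.0001]
```

Well aligned; lower in gentle steps.

Call:
jog_arm(plan=[{"dp": [0.0008, 0.0012, -0.02], "dr": [0, 0, 0]}, {"dp": [0.0008, 0.0012, -0.04], "dr": [0, 0, 0]}, {"dp": [0.0008, 0.0012, -0.06], "dr": [0, 0, 0]}, {"dp": [0.0008, 0.0012, -0.07], "dr": [0, 0, 0]}, {"dp": [0.0008, 0.0012, -0.07], "dr": [0, 0, 0]}])

```text
time_s: 20.9
eef_pos: [0.4892, -0.2381, 0.0241]
tcp_rot: [-0.153, -3.133, -0.003]
force: [0.5, -1.1, -0.6]
grip_width: 0.0118
grasp_force: 15.0
```

Call:
jog_arm(plan=[{"dp": [0, 0, -0.004], "dr": [0, 0, 0]}, {"dp": [0, 0, -0.007], "dr": [0, 0, 0]}, {"dp": [0, 0, -0.007], "dr": [0, 0, 0]}])

```text
time_s: 21.2
eef_pos: [0.4899, -0.2384, 0.0216]
tcp_rot: [-0.153, -3.135, -0.002]
force: [0.9, -1.5, -1.3]
grip_width: 0.0119
grasp_force: 15.0
```

Call:
jog_arm(plan=[{"dp": [0, 0, -0.002], "dr": [0, 0, 0]}, {"dp": [0, 0, -0.002], "dr": [0, 0, 0]}])

```text
time_s: 21.4
eef_pos: [0.49, -0.2385, 0.0212]
tcp_rot: [-0.153, -3.135, -0.002]
force: [-2.8, 1.1, 10.0]
grip_width: 0.0118
grasp_force: 15.0
```

Call:
jog_arm(plan=[{"dp": [0, 0, -0.002], "dr": [0, 0, 0]}, {"dp": [0, 0, -0.002], "dr": [0, 0, 0]}])

```text
time_s: 21.6
eef_pos: [0.4904, -0.2385, 0.0206]
tcp_rot: [-0.153, -3.136, -0.001]
force: [-4.1, 2.6, 15.2]
grip_width: 0.0123
grasp_force: 15.0
```

Call:
jog_arm(plan=[{"dp": [0, 0, 0.002], "dr": [0, 0, 0]}, {"dp": [0, 0, 0.002], "dr": [0, 0, 0]}, {"dp": [0, 0, 0.002], "dr": [0, 0, 0]}, {"dp": [0, 0, 0.002], "dr": [0, 0, 0]}, {"dp": [0, 0, 0.002], "dr": [0, 0, 0]}, {"dp": [0, 0, 0.04], "dr": [0, 0, 0]}, {"dp": [0, 0, 0.12], "dr": [0, 0, 0]}, {"dp": [0, 0, 0.2], "dr": [0, 0, 0]}, {"dp": [0, 0, 0.3], "dr": [0, 0, 0]}, {"dp": [0, 0, 0.3], "dr": [0, 0, 0]}], claw=0.6)

```text
time_s: 22.6
eef_pos: [0.4927, -0.2394, 0.1756]
tcp_rot: [0.153, 3.133, -0.003]
force: [-0.6, -0.3, -0.1]
grip_width: 0.0377
grasp_force: 0.0
```

Call:
jog_arm(plan=[{"dp": [0, 0, 0], "dr": [0, 0, 0]}, {"dp": [0, 0, 0], "dr": [0, 0, 0]}, {"dp": [0, 0, 0], "dr": [0, 0, 0]}])

```text
time_s: 22.9
eef_pos: [0.489, -0.2381, 0.1682]
tcp_rot: [-0.153, -3.132, -0.004]
force: [-0.5, 0.6, -0.7]
grip_width: 0.0378
grasp_force: 0.0
```

Run:
```python
from h import *
s=observe();C=cam('wrist',s);w=shot('wrist','w9.png');shot('side','b9.png');shot('scene','a9.png');g=cv2.cvtColor(w,cv2.COLOR_RGB2GRAY)
print(s['time_s'],s['eef_pos'],s['grip_width'],find_in('wrist','comb')[:2])
Rz=R.from_euler('z',-.0977).as_matrix(); S=np.array([.4905,-.2385,0])
us=np.arange(-.06,.061,.002);ys=np.arange(-.066,.067,.002)
for z in (.048,):
  P=np.array([[proj(C,S+Rz@np.array([x,y,z])) for y in ys] for x in us]).astype(np.float32)
  m=cv2.remap(g,P[...,0],P[...,1],cv2.INTER_LINEAR)
  for x,row in list(zip(us,m))[::2]: print('%4d'%round(x*1000),''.join('#' if v<45 else '+' if v<100 else ':' if v<150 else '.' for v in row))
for n,u in [('comb','side'),('comb','scene'),('cover_handle','scene'),('cover_handle','side')]:
  print(n,u,[(np.round(r['uv']).tolist(),round(r['p'],2)) for r in find_in(u,n)[:3]])
print([proj(cam(c),S+[0,0,.04]).round() for c in('side','scene')],[proj(cam(c),rack(0,.169,.042)).round() for c in('side','scene')])
```

```text
22.9 [ 0.48901903 -0.23805139  0.168182  ] 0.03784693346200306 [{'uv': [250.6, 184.6], 'p': 0.56}]
 -60 ......................................................:++++++++++++
 -56 .......................:::::::+++::.......::.::::++++++++++++++++++
 -52 .......................:++++++++++++....:++++++++++++++++++++++++++
 -48 .........:::::+:::::::+++++++++++++++++++++++++++++++++++++++++++++
 -44 .....:+++++++++++++++++++++++::#####::+++++++++++++++++++++++++++++
 -40 ..............................:#####+.........................:++++
 -36 ..............................+#####:.......................:::++++
 -32 ..............................+#####:......................:+++++++
 -28 ..............................+#####:......................:+++++++
 -24 ..............................:#####:......................:+++++++
 -20 ..............................:#####:......................:+++++++
 -16 ..............................:#####:......................:+++++++
 -12 ..............................:#####:......................:+++++++
  -8 ..............................:#####:..........
[... 900 characters left out ...]
4 .....:+++++++++##+................................##++++++++++:....
  48 ....+++++++++++##+...............................:###++++++++++:...
  52 ...+++++++++++###+...............................:####++++++++++:..
  56 ..+++++++++++####+...............................:####+++++++++++:.
  60 .:+++++++++++####+...............................:#####+++++++++++:
comb side [([265.0, 180.0], 0.6)]
comb scene [([173.0, 210.0], 0.72)]
cover_handle scene [([308.0, 170.0], 0.83), ([330.0, 211.0], 0.74), ([176.0, 136.0], 0.74)]
cover_handle side [([334.0, 179.0], 0.95), ([294.0, 259.0], 0.82), ([226.0, 234.0], 0.76)]
[array([269., 176.]), array([173., 207.])] [array([228., 228.]), array([329., 204.])]
```

```bash
python3 -c "
from workcell import *
print(finish_job())"
```

```text
the job is handed in; nothing more can be done
None
```

I handed the job in at about 23 s. The last pictures show the comb hanging straight in both tray notches and the cover in its channel about 169 mm along; I didn't re-check the plugs or the other bench items, and `finish_job()` gave no verdict.

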